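# Take the battery pack out from between its neighbours in a small satellite

## Robot

A 7-joint arm with a two-finger parallel gripper is mounted at the origin on the work surface. World frame = base frame: x ahead of the robot, y to its left, z up, the work surface at z = 0. Lengths are in m, angles in rad, forces in N, time in s.
With the tool pointing down it reaches from about 0.4 to 0.9 m from the base axis. Payload 5.5 kg.
Tool frame: the origin (TCP) lies midway between the tips of the shut fingers; the grasp point (between the pads) lies behind it (robot.grasp_offset is the z of the grasp point in the tool frame, in m); z points along the fingers, y is the line along which they close (so a half turn about z gives the same grasp; the last joint's range is limited). The gripper opens to 85 mm and grips with 20 to 120 N. Pads are 22 mm wide; open, the fingers measure 114 mm over their backs; the gripper's body (76 mm by 85 mm) begins 54 mm behind the grasp point. The pads swing forward as they close: fully open they stand 13 mm farther back than shut.
Start: joints at [-0.993, 0.501, -0.427, 1.55, 0.221, 1.138, -0.21], TCP at [0.201, 0.618, 0.231] pointing down, gripper open.
Joint ranges: [-2.88, 2.88], [-0.31, 2.03], [-1.54, 1.56], [0.2, 2.42], [-1.41, 4.55], [0.19, 2.02], [-2.57, 2.57]. Speed limits (rad/s): [2.57, 2.57, 3.14, 3.14, 3.14, 3.14, 3.14].

## Interface

Orientations are given as a unit quaternion [x, y, z, w].
In Python, from plant import robot gives the robot as it stands.
- The arm moves only by the shell command python3 shift.py 'ROWS' [FORCE]. ROWS is a JSON list of rows, 1 to 5 of them, each of 5 numbers: dx, dy, dz in shares of the most that a row can go, 1 being 62.5 mm, then a turn about the tool's z in rad, then the finger opening in m; each row shifts and turns the commanded pose from where the row before left it, along the tool's axes as they then stand; what a row does not reach is not made up. A row lasts 1/8 s, in which the tool goes at most 0.0625 m and 0.188 rad, less where a joint would pass 70% of its speed; a pose out of reach is approached as far as the arm can. The fingers move at their own pace and stop on an object; FORCE is the grip in N (left out, the last holds). Time passes only in rows, so rows that do not move let the fingers close. It prints the time, the measured TCP pose, the force, the opening and the grip force at its end. Input that does not fit is refused with a message, and nothing moves.
- robot.get_obs(): the state, without advancing time (a new reading comes with each control period).
- robot.snapshot(name): name is "scene" or "top" or "wrist"; returns the picture (384x512x3 uint8, blue, green, red); there is no depth.
- robot.camera_model(name): a dict with "fx", "fy", "cx", "cy" (pixels), "eye" and "attitude" of the camera in the world; the wrist camera has in their place "T_tool_cam" (4x4, takes a point from camera to tool coordinates, whose origin is the TCP and whose axes are the flange's). Camera axes: x right, y up, looking along -z (the intrinsics and any distortion apply to the point x, -y, -z); pixel columns grow to the right and rows downward; lengths in m; the calibration is good to about 2 mm. The wrist camera is an equidistant fisheye: a pixel r from the principal point sees the ray r / f radians off the axis. A picture is of the moment at which its call begins: read the wrist's pose just before it. camera_model takes no time and is no camera call.
- robot.finish_job(): hands the job in; it is judged then, once.
The state is a dict: "time": time; "qpos": joint angles; "dq": joint speeds; "effort": joint torques, N m; "tcp_pos": TCP position; "tool_rot": TCP orientation; "wrist_force": force on the tool from outside, world axes, zero at the start; "ft_torque": the same for the moment, N m; "opening": finger opening in m; "grasp_force": force on a finger pad.
Only numpy, scipy, OpenCV 4.12 (cv2) and the standard library are available. Lean on these libraries where they do the work, as an engineer would, in place of code of your own. Each camera call takes 0.05 s, during which the arm holds its last target. There are 200 camera calls.

## Task

The short yellow-topped battery pack is boxed in between two tall modules in the satellite frame. Clear both tall modules onto the grey side tray, then set the battery pack in the green charging cradle, and after that put each tall module back in the frame bay it came from, squarely as it stood. Keep the modules upright, set them down gently without dropping them, and leave the screw dish, the screwdriver and the loose side panel alone.

Things in the scene. Friction and masses are not known exactly. Their poses are not given: they have to be found in the camera images.
- radio: Tall radio module: upright aluminium block with a blue top, 92 x 30 x 100 mm (x, y, z), loose. It starts in one outer bay of the frame; which one changes. Origin at the centre of its underside, x along the 92 mm width, y along the 30 mm thickness. 0.25 to 0.45 kg. Grasp it across the 30 mm thickness near its top (92 mm is too wide).
- computer: Tall computer module: upright aluminium block with a red top, 92 x 30 x 100 mm (x, y, z), loose. It starts in the other outer bay of the frame. Origin at the centre of its underside, x along the 92 mm width, y along the 30 mm thickness. 0.25 to 0.45 kg. Grasp it across the 30 mm thickness near its top (92 mm is too wide).
- battery: Battery pack: short dark block with a yellow top, 92 x 30 x 50 mm (x, y, z), loose. It starts in the middle bay, 6 mm from each tall module, too little for a finger. Origin at the centre of its underside, x along the 92 mm width, y along the 30 mm thickness. About 0.2 to 0.4 kg. Once free, grasp it across the 30 mm thickness (92 mm is too wide).
- frame: Fixed satellite frame: aluminium floor 130 x 190 mm (x, y), top at z = 6 mm. Gold rails along y at x = -61 and +61 mm (8 mm wide) on 8 mm corner posts (y = -91, +91 mm), tops at 60 mm; short ends open. Three bays marked by black lines, centres at x = 0, y = -36, 0, +36 mm; modules start with the frame's yaw. Origin at the centre of its underside.
- tray: Grey side tray with a darker grey rim, fixed, 130 x 190 mm (x, y), floor 5 mm above the bench, rim 4 mm thick with its top at 11 mm. Both tall modules fit on it side by side, say at y = -45 and +45 mm, width along x. Origin at the centre of its underside. It and the cradle may swap sides.
- cradle: Green charging cradle with a white floor patch, fixed, 130 x 66 mm (x, y), floor 5 mm above the bench, rims 9 mm thick with their top at 11 mm; the inside is 112 x 48 mm. The pack stands in its middle, long side along x, either way round. Origin at the centre of its underside.
- dish: Bystander: clear open screw dish 90 x 120 x 16 mm, loose, origin at the centre of its underside. Leave alone.
- driver: Bystander: screwdriver, 180 mm long, lying on the bench beyond the frame, loose. Leave alone.
- side_panel: Bystander: flat gold-coloured ladder-shaped side panel 90 x 150 x 8 mm lying on the bench, loose, origin at the centre of its underside. Leave alone.

How it is judged:
On the way, in this order (a step that is already met when the one before it is completed fails the run):
1. both tall modules stand released on the side tray at the same time (x of radio in the frame of tray between -0.05 and 0.05 m and y of radio in the frame of tray between -0.085 and 0.085 m and z of radio in the frame of tray between 0.002 and 0.009 m and angle between each of radio, computer's own z axis and vertical below 0.1 rad and linear speed of each of radio, computer below 0.03 m/s and contact force between each of radio, computer and the fingers below 0.3 N and x of computer in the frame of tray between -0.05 and 0.05 m and y of computer in the frame of tray between -0.085 and 0.085 m and z of computer in the frame of tray between 0.002 and 0.009 m), for 0.2 s.
2. then the battery pack stands released in the charging cradle, both tall modules still on the tray (all of step 1 and horizontal distance between battery and cradle below 0.013 m and z of battery in the frame of cradle between 0.002 and 0.009 m and angle between the x axis of battery and the x axis of cradle, either way round below 0.25 rad and angle between battery's own z axis and vertical below 0.1 rad and linear speed of battery below 0.03 m/s and contact force between battery and the fingers below 0.3 N), for 0.2 s.
At the end, for the whole second after the job is handed in: Battery pack upright on the cradle's floor within 13 mm of its centre and 0.25 rad of its direction; each tall module upright on the frame floor within 13 mm of where it itself started and within 0.2 rad of the frame's direction; all released and at rest (horizontal distance between battery and cradle below 0.013 m and z of battery in the frame of cradle between 0.002 and 0.009 m and angle between the x axis of battery and the x axis of cradle, either way round below 0.25 rad and angle between each of battery, radio, computer's own z axis and vertical below 0.1 rad and linear speed of each of battery, radio, computer below 0.03 m/s and contact force between each of battery, radio, computer and the fingers below 0.3 N and distance of each of radio, computer from where it was at the start of the episode below 0.013 m and angle between the x axis of each of radio, computer and the x axis of frame, either way round below 0.2 rad and z of radio in the frame of frame between 0.003 and 0.01 m and z of computer in the frame of frame between 0.003 and 0.01 m); the robot touches nothing.
It fails at once if a module is tipped by more than 0.6 rad (angle between any of radio, computer, battery's own z axis and vertical above 0.6 rad).
It fails at once if a module is dropped: it falls freely from more than about 15 mm (over 0.5 m/s while no finger touches it) ((linear speed of radio above 0.5 m/s and contact force between radio and the fingers below 0.05 N) or (linear speed of computer above 0.5 m/s and contact force between computer and the fingers below 0.05 N) or (linear speed of battery above 0.5 m/s and contact force between battery and the fingers below 0.05 N)).
It fails at once if screw dish, screwdriver or side panel is shifted by more than 20 mm (distance of any of dish, driver, side_panel from where it was at the start of the episode above 0.02 m).
It also fails if it takes over 131 s, if anything falls off the work surface, if the arm or the gripper's body presses on something with over 40 N, if the wrist force passes 120 N, or if a joint passes its speed limit or range.

## Working session

There is one attempt and no reset: what is moved stays moved. The work goes in short steps, Python scripts to look and compute and a shell command to move; the robot and the scene stay as the last step left them, time stands still between calls to the robot, and variables do not carry over. Pictures are saved under pics/ and viewed, at most 14 in all, crops included, and the job is handed in when it is done.

```bash
ls; mkdir -p pics; python3 - <<'E'
from plant import robot
import cv2
for n in("scene","top"):
    cv2.imwrite(f"pics/{n}0.png",robot.snapshot(n)); print(robot.camera_model(n))
print(robot.camera_model("wrist"),robot.grasp_offset)
print(robot.get_obs())
E
```

```text
pics
plant.py
shift.py
{'fx': 455.84122764600966, 'fy': 455.84122764600966, 'cx': 252.52595942915423, 'cy': 198.63055716817345, 'eye': array([1.16436995, 0.5984816 , 0.75943489]), 'attitude': array([0.14781392, 0.38601058, 0.84090897, 0.34931215])}
{'fx': 362.7623377343871, 'fy': 362.7623377343871, 'cx': 253.72165882897568, 'cy': 186.70158744888826, 'eye': array([0.47916305, 0.00333355, 0.83921548]), 'attitude': array([ 0.07048299, -0.06303077, -0.69776847,  0.71005524])}
{'fx': 297.3186396354542, 'fy': 297.3186396354542, 'cx': 258.2079325536671, 'cy': 190.8810183068973, 'T_tool_cam': array([[-1.23353495e-04,  9.62057394e-01,  2.72847128e-01,
         6.86180172e-02],
       [ 9.99999992e-01,  1.10192680e-04,  6.35587114e-05,
        -5.53377657e-06],
       [ 3.10813720e-05,  2.72847134e-01, -9.62057400e-01,
        -1.43978369e-01],
       [ 0.00000000e+00,  0.00000000e+00,  0.00000000e+00,
         1.00000000e+00]])} -0.0187
{'time': 0.1, 'qpos': array([-0.99277648,  0.50174865, -0.42682457,  1.55138691,  0.22078565,
        1.138302  , -0.21029702]), 'dq': array([-0.00104851, -0.00172275, -0.0014476 , -0.00203585,  0.00100757,
       -0.00096769, -0.00115663]), 'effort': array([-1.23363777e-02, -5.70804191e+01, -5.83912879e+00, -2.81742758e+01,
        1.04859102e-02,  5.59443055e-03,  3.91518472e-05]), 'tcp_pos': array([0.20109042, 0.61742941, 0.23035073]), 'tool_rot': array([ 1.56726789e-01,  9.87641590e-01, -8.78274088e-04, -1.77483910e-04]), 'wrist_force': array([-0.10682638,  0.05524159, -0.51015427]), 'ft_torque': array([ 0.01935116, -0.0025801 ,  0.05229774]), 'grasp_force': 0.0, 'opening': 0.0851553447171987}
```
View pics/top0.png

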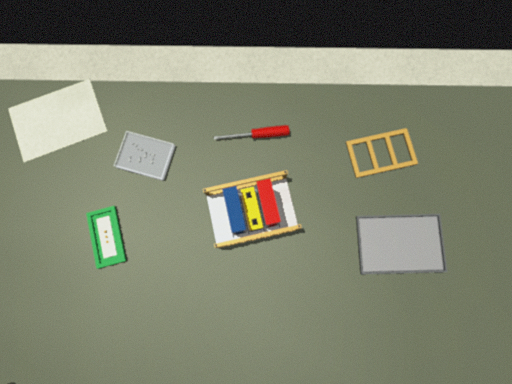

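View pics/scene0.png

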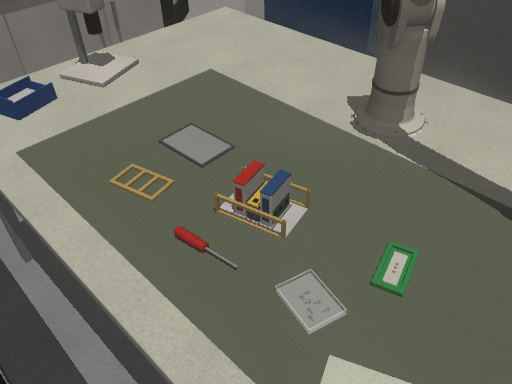

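The top view shows the cradle at (106,237), the frame at (252,210) with blue left (235,210), yellow (252,209) and red (268,203), and the tray at (400,245). The dish is at (145,155), the driver at (255,132) and the panel at (382,152).

```bash
cat > h.py <<'E'
import cv2, numpy as np
from scipy.spatial.transform import Rotation as R
from plant import robot
def cam(n, obs=None):
    m=robot.camera_model(n)
    if n=="wrist":
        o=obs; Rt=R.from_quat(o["tool_rot"]).as_matrix(); T=m["T_tool_cam"]
        return m,o["tcp_pos"]+Rt@T[:3,3],Rt@T[:3,:3]
    return m,m["eye"],R.from_quat(m["attitude"]).as_matrix()
def cast(c,n,px,z):
    m,e,A=c; px=np.asarray(px,float).reshape(-1,2)
    u=(px[:,0]-m["cx"])/m["fx"]; v=(px[:,1]-m["cy"])/m["fy"]
    if n=="wrist":
        r=np.hypot(u,v)+1e-12; s=np.sin(r)/r; d=np.c_[u*s,-v*s,-np.cos(r)]
    else: d=np.c_[u,-v,-np.ones(len(u))]
    d=d@A.T; return (e+d*((z-e[2])/d[:,2])[:,None])[:,:2]
def mask(img,lo,hi):
    h=cv2.cvtColor(img,cv2.COLOR_BGR2HSV); return cv2.inRange(h,lo,hi)
def rect(c,n,mk,z,roi=None,big=True):
    if roi: 
        k=np.zeros_like(mk); x0,y0,x1,y1=roi; k[y0:y1,x0:x1]=mk[y0:y1,x0:x1]; mk=k
    cs,_=cv2.findContours(mk,cv2.RETR_EXTERNAL,cv2.CHAIN_APPROX_NONE)
    p=max(cs,key=cv2.contourArea).reshape(-1,2)
    w=cast(c,n,p,z); (x,y),(a,b),t=cv2.minAreaRect((w*1000).astype(np.float32))
    if a<b: a,b,t=b,a,t+90
    t=(t+90)%180-90
    return np.round([x/1000,y/1000,a,b,t],4), p.mean(0).round(0)
E
python3 - <<'E'
from h import *
i=cv2.imread("pics/top0.png"); c=cam("top")
h=cv2.cvtColor(i,cv2.COLOR_BGR2HSV)
for p in [(235,210),(252,209),(268,203),(92,225),(400,245),(255,239),(300,245)]: print(p,h[p[1],p[0]])
print("blue",rect(c,"top",mask(i,(100,120,40),(130,255,255)),.106))
print("yel",rect(c,"top",mask(i,(22,150,100),(35,255,255)),.056,(235,175,275,240)))
print("red",rect(c,"top",mask(i,(170,120,60),(180,255,255))|mask(i,(0,120,60),(8,255,255)),.106,(250,160,290,235)))
print("green",rect(c,"top",mask(i,(50,120,60),(80,255,255)),.011))
d=cv2.absdiff(i,cv2.medianBlur(i,5))
m=mask(i,(0,0,70),(180,25,255))
print("tray",rect(c,"top",m,.006,(345,200,455,285)))
print("frame",rect(c,"top",mask(i,(10,110,90),(28,255,255)),.06,(200,165,305,250)))
# rails: each
for roi in((200,165,305,197),(200,220,305,250)): print("rail",rect(c,"top",mask(i,(10,110,90),(22,255,255)),.06,roi))
E
```

```text
(235, 210) [106 169 149]
(252, 209) [ 29 201 232]
(268, 203) [  1 207 222]
(92, 225) [ 68 155 125]
(400, 245) [ 30   4 173]
(255, 239) [ 20 115 148]
(300, 245) [ 37  46 140]
blue (array([5.71500e-01, 5.08000e-02, 9.39170e+01, 2.88006e+01, 1.40714e+01]), array([234., 210.]))
yel (array([5.81800e-01, 1.68000e-02, 9.28615e+01, 3.08017e+01, 1.42228e+01]), array([252., 208.]))
red (array([ 5.88000e-01, -1.75000e-02,  9.65796e+01,  3.14439e+01,
        1.37315e+01]), array([268., 202.]))
green (array([  0.517 ,   0.3478, 129.5445,  67.4053,  16.2216]), array([106., 237.]))
tray (array([  0.514 ,  -0.3209, 193.36  , 131.6245, -87.5273]), array([401., 244.]))
frame (array([6.386000e-01, 3.090000e-02, 1.428552e+02, 1.194405e+02,
       6.438360e+01]), array([249., 188.]))
rail (array([ 6.365000e-01,  3.060000e-02,  1.823902e+02,  1.779040e+01,
       -7.608870e+01]), array([243., 183.]))
rail (array([ 5.21200e-01,  6.00000e-04,  1.81423e+02,  1.09560e+01,
       -7.56032e+01]), array([259., 236.]))
```

Now I'll turn to the frame's yaw, lift slightly, then work out the transfer.

Careful with the scale: shifts go in shares of 62.5 mm. That gives: -0.02 m is -0.32.

```bash
cat >> h.py <<'E'
def go(x,y,z,yaw=None):
    "tool-axis displacement to a world TCP target; yaw = wanted world angle of tool y (deg, mod 180)"
    o=robot.get_obs(); Q=R.from_quat(o["tool_rot"]).as_matrix()
    print("tcp",o["tcp_pos"].round(4),"t",round(o["time"],2),"d_tool",(Q.T@(np.array([x,y,z])-o["tcp_pos"])).round(4), "tooly",round(np.degrees(np.arctan2(Q[1,1],Q[0,1])),2),"tilt",Q[2,2].round(5))
    if yaw is not None:
        e=(yaw-np.degrees(np.arctan2(Q[1,1],Q[0,1]))+90)%180-90; print("turn",round(-np.radians(e),4))
E
python3 shift.py '[[0, 0, -0.32, -0.14, 0.085], [0, 0, -0.32, -0.14, 0.085], [0, 0, 0, -0.14, 0.085], [0, 0, 0, -0.142, 0.085]]' 60
python3 -c "
from h import *
go(.58,.017,.27,104.1)
print(robot.get_obs()['qpos'])"
```

```text
time: 0.6
tcp_pos: [0.2012, 0.6179, 0.2711]
tool_rot: [-0.126, 0.992, -0.0, -0.0]
wrist_force: [0.8, 0.2, 0.7]
opening: 0.085
grasp_force: 0.0
tcp [0.2012 0.6179 0.2711] t 0.6 d_tool [-0.2171 -0.6763  0.0013] tooly 104.43 tilt -1.0
turn 0.0058
[-0.90976818  0.48872874 -0.55040403  1.50313937  0.26410616  1.22474598
  0.3247686 ]
```

```bash
python3 shift.py '[[-0.288, -0.896, 0, 0, 0.085], [-0.288, -0.896, 0, 0, 0.085], [-0.288, -0.896, 0, 0, 0.085], [-0.288, -0.896, 0, 0, 0.085], [-0.288, -0.896, 0, 0, 0.085]]' >/dev/null
python3 shift.py '[[-0.288, -0.896, 0, 0, 0.085], [-0.288, -0.896, 0, 0, 0.085], [-0.288, -0.896, 0, 0, 0.085], [-0.288, -0.896, 0, 0, 0.085], [-0.288, -0.896, 0, 0, 0.085]]' >/dev/null
python3 shift.py '[[-0.288, -0.896, 0, 0, 0.085], [-0.288, -0.896, 0, 0.005, 0.06], [0, 0, 0, 0, 0.06], [0, 0, 0, 0, 0.06]]'
python3 - <<'E'
from h import *
go(.58,.017,.27,104.1)
o=robot.get_obs(); i=robot.snapshot("wrist"); cv2.imwrite("pics/w1.png",i); c=cam("wrist",o); print(robot.get_obs()["qpos"])
np.save("o1.npy",np.r_[o["tcp_pos"],o["tool_rot"]])
print("blue",rect(c,"wrist",mask(i,(100,120,40),(130,255,255)),.106))
print("yel",rect(c,"wrist",mask(i,(22,150,100),(35,255,255)),.056))
print("red",rect(c,"wrist",mask(i,(170,120,60),(180,255,255))|mask(i,(0,120,60),(8,255,255)),.106))
E
```

```text
time: 2.35
tcp_pos: [0.5746, 0.0196, 0.2706]
tool_rot: [-0.121, 0.993, 0.0, -0.001]
wrist_force: [-0.6, 0.3, -0.0]
opening: 0.0599
grasp_force: 0.0
tcp [0.5746 0.0196 0.2706] t 2.35 d_tool [-0.0046 -0.0038  0.0006] tooly 103.85 tilt -1.0
turn -0.0043
[ 0.09893907  0.30744911 -0.22399526  1.70505127  0.07305179  1.13841216
  1.66892444]
blue (array([5.74100e-01, 5.24000e-02, 9.02836e+01, 2.99135e+01, 1.39327e+01]), array([288., 179.]))
yel (array([  0.7026,  -0.254 , 131.5125,  77.9395, -75.9944]), array([ 71., 207.]))
red (array([ 5.88800e-01, -1.77000e-02,  9.78229e+01,  3.12948e+01,
        1.35030e+01]), array([222., 174.]))
```

View pics/w1.png

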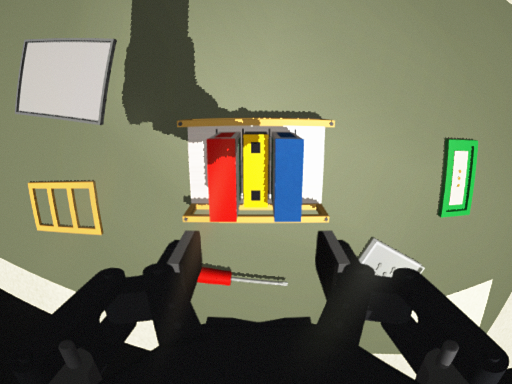

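The wrist view shows red at (222,178), yellow at (255,170) and blue at (288,178). It matches the top view, and the jaw sits between the rails. Next I'll hover over the radio.

```bash
python3 -c "
from h import *
go(.5724,.0515,.068,104)"
```

```text
tcp [0.5744 0.0207 0.2709] t 2.4 d_tool [-0.0057  0.0302  0.2029] tooly 103.96 tilt -1.0
turn -0.0006
```

Converted, 0.04 m is 0.64, 0.03 m is 0.48.

```bash
python3 shift.py '[[-0.048, 0.24, 0.48, 0, 0.05], [-0.048, 0.24, 0.64, 0, 0.05], [0, 0, 0.64, 0, 0.05], [0, 0, 0.32, 0, 0.05], [0, 0, 0, 0, 0.05]]'
python3 - <<'E'
from h import *
go(.5724,.0515,.068,104)
o=robot.get_obs(); i=robot.snapshot("wrist"); cv2.imwrite("pics/w2.png",i); c=cam("wrist",o)
print("blue",rect(c,"wrist",mask(i,(100,120,40),(130,255,255)),.106))
E
```

```text
time: 3.02
tcp_pos: [0.5716, 0.0517, 0.1397]
tool_rot: [-0.122, 0.992, 0.0, -0.002]
wrist_force: [0.1, -0.3, 1.0]
opening: 0.0501
grasp_force: 0.0
tcp [0.5716 0.0517 0.1397] t 3.02 d_tool [-0.001  -0.0005  0.0717] tooly 104.06 tilt -0.99999
turn 0.001
blue (array([5.74600e-01, 5.28000e-02, 9.20128e+01, 3.02479e+01, 1.40603e+01]), array([259., 216.]))
```

View pics/w2.png

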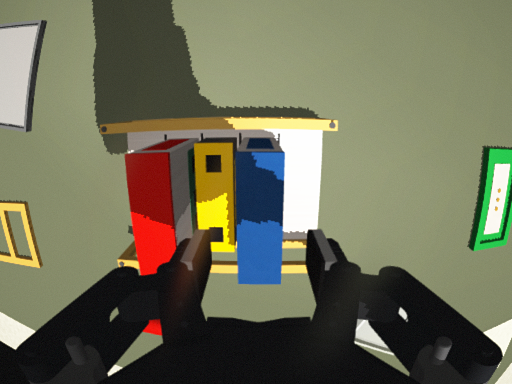

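The picture has blue centred between the fingers at column 260. The left finger, at 185–208, is clear of red.

Converted, 0.025 m is 0.4, 0.015 m is 0.24.

```bash
python3 shift.py '[[-0.032, 0, 0.4, 0, 0.05], [0, 0, 0.4, 0, 0.05], [0, 0, 0.24, 0, 0.05], [0, 0, 0.096, 0, 0.05], [0, 0, 0, 0, 0.05]]'; python3 shift.py '[[0, 0, 0, 0, 0.02], [0, 0, 0, 0, 0.02], [0, 0, 0, 0, 0.02], [0, 0, 0, 0, 0.02]]' 60;python3 -c "
from h import *
go(.5734,.0517,.068,104)"
```

```text
time: 3.7
tcp_pos: [0.576, 0.0506, 0.0707]
tool_rot: [-0.121, 0.993, 0.0, 0.0]
wrist_force: [0.9, -0.3, 1.9]
opening: 0.0502
grasp_force: 0.0
time: 4.2
tcp_pos: [0.5765, 0.0507, 0.0713]
tool_rot: [-0.121, 0.993, 0.0, 0.001]
wrist_force: [-0.5, 0.8, 6.2]
opening: 0.0294
grasp_force: 61.8
tcp [0.5765 0.0507 0.0713] t 4.2 d_tool [0.0028 0.0017 0.0033] tooly 103.88 tilt -1.0
turn -0.002
```

Gripped at (.5765,.0507,.0713). Lifting.

Converted, -0.04 m is -0.64, -0.03 m is -0.48.

```bash
python3 shift.py '[[0, 0, -0.16, 0, 0.02], [0, 0, -0.32, 0, 0.02], [0, 0, -0.48, 0, 0.02], [0, 0, -0.64, 0, 0.02], [0, 0, -0.48, 0, 0.02]]'; python3 - <<'E'
from h import *
t=np.radians(2.5); ex=np.array([np.cos(t),np.sin(t)]); ey=np.array([-ex[1],ex[0]]); T=np.array([.514,-.3209])
for s in(-.045,.045): p=T+s*ey; print(p); go(*p,.2,92.5)
print(robot.get_obs()["qpos"])
o=robot.get_obs(); i=robot.snapshot("wrist"); cv2.imwrite("pics/w3.png",i)
E
```

```text
time: 4.82
tcp_pos: [0.5753, 0.0501, 0.2016]
tool_rot: [-0.121, 0.993, -0.0, -0.0]
wrist_force: [0.6, -0.5, -4.2]
opening: 0.0296
grasp_force: 60.7
[ 0.51596287 -0.36585717]
tcp [0.5753 0.0501 0.2016] t 4.83 d_tool [ 0.1573 -0.3896  0.0017] tooly 103.87 tilt -1.0
turn 0.1984
[ 0.51203713 -0.27594283]
tcp [0.5753 0.0501 0.2016] t 4.83 d_tool [ 0.1396 -0.3014  0.0017] tooly 103.87 tilt -1.0
turn 0.1984
[ 0.05137485  0.3805925  -0.23234371  1.77252287  0.10189775  1.00045897
  1.59279316]
```

View pics/w3.png

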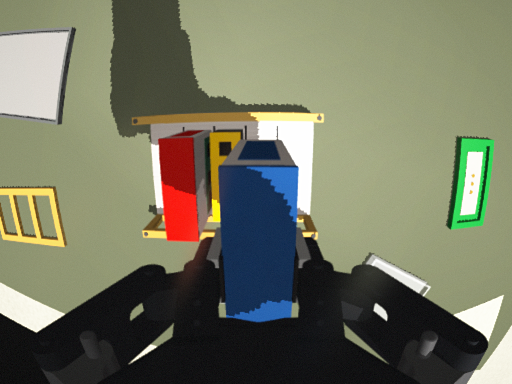

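The radio is held upright in the jaw (blue, columns 220–300). Now to the far tray slot.

Converted, -0.05 m is -0.8, -0.025 m is -0.4.

```bash
python3 shift.py '[[0.16, -0.4, 0, 0, 0.02], [0.32, -0.8, 0, 0, 0.02], [0.32, -0.8, 0, 0, 0.02], [0.32, -0.8, 0, 0, 0.02], [0.32, -0.8, 0, 0, 0.02]]' >/dev/null
python3 shift.py '[[0.32, -0.8, 0, 0, 0.02], [0.32, -0.8, 0, 0, 0.02], [0.24, -0.64, 0, 0.1, 0.02], [0, 0, 0, 0.1, 0.02], [0, 0, 0, 0, 0.02]]'
python3 -c "
from h import *
go(.516,-.366,.0703,92.5); print(robot.get_obs()['qpos'])"
```

```text
time: 6.12
tcp_pos: [0.5213, -0.3386, 0.1988]
tool_rot: [-0.021, 1.0, 0.001, -0.001]
wrist_force: [0.8, 0.9, -4.0]
opening: 0.0293
grasp_force: 60.7
tcp [ 0.5213 -0.3386  0.1988] t 6.12 d_tool [ 0.0062 -0.0273  0.1285] tooly 92.41 tilt -1.0
turn -0.0017
[ 0.56651735  0.4499071  -0.04460303  1.66560791  0.02250439  1.02927476
  2.12747202]
```

```bash
python3 shift.py '[[0.048, -0.224, 0.32, 0, 0.02], [0.048, -0.208, 0.48, 0, 0.02], [0, 0, 0.56, 0, 0.02], [0, 0, 0.4, 0, 0.02], [0, 0, 0.128, 0, 0.02]]'
python3 shift.py '[[0, 0, 0.048, 0, 0.02], [0, 0, 0, 0, 0.02], [0, 0, 0, 0, 0.02]]'
python3 -c "
from h import *
go(.516,-.366,.0703,92.5)"
```

```text
time: 6.75
tcp_pos: [0.5155, -0.3648, 0.0787]
tool_rot: [-0.022, 1.0, 0.002, -0.002]
wrist_force: [-0.1, 0.4, -2.9]
opening: 0.0293
grasp_force: 60.6
time: 7.12
tcp_pos: [0.5184, -0.3665, 0.0805]
tool_rot: [-0.021, 1.0, -0.001, 0.001]
wrist_force: [0.8, -0.5, -3.9]
opening: 0.0292
grasp_force: 60.7
tcp [ 0.5184 -0.3665  0.0805] t 7.12 d_tool [0.0024 0.0006 0.0102] tooly 92.43 tilt -1.0
turn -0.0011
```

```bash
python3 shift.py '[[0, 0, 0.048, 0, 0.02], [0, 0, 0.048, 0, 0.02], [0, 0, 0, 0, 0.02]]'; python3 shift.py '[[0, 0, 0.024, 0, 0.02], [0, 0, 0, 0, 0.02]]'; python3 shift.py '[[0, 0, 0.024, 0, 0.02], [0, 0, 0, 0, 0.02]]'
```

```text
time: 7.5
tcp_pos: [0.5173, -0.3657, 0.0729]
tool_rot: [-0.021, 1.0, 0.0, -0.0]
wrist_force: [-0.1, 0.1, -4.4]
opening: 0.0296
grasp_force: 60.7
time: 7.75
tcp_pos: [0.5175, -0.3659, 0.0716]
tool_rot: [-0.021, 1.0, 0.0, -0.0]
wrist_force: [-0.0, 1.3, -3.6]
opening: 0.0296
grasp_force: 60.7
time: 8.0
tcp_pos: [0.5177, -0.366, 0.0704]
tool_rot: [-0.021, 1.0, -0.0, 0.0]
wrist_force: [-0.6, -0.5, -2.7]
opening: 0.0292
grasp_force: 60.8
```

```bash
python3 shift.py '[[0, 0, 0.016, 0, 0.02], [0, 0, 0, 0, 0.02]]'; python3 shift.py '[[0, 0, 0.016, 0, 0.02], [0, 0, 0, 0, 0.02]]'
```

```text
time: 8.25
tcp_pos: [0.5178, -0.3661, 0.0703]
tool_rot: [-0.021, 1.0, -0.0, 0.0]
wrist_force: [-3.5, 1.9, 4.5]
opening: 0.0297
grasp_force: 61.8
time: 8.5
tcp_pos: [0.5178, -0.366, 0.0703]
tool_rot: [-0.021, 1.0, -0.0, 0.0]
wrist_force: [-4.6, 3.0, 11.9]
opening: 0.0294
grasp_force: 62.8
```

Seated (z .0703, +12 N). Release and retreat.

```bash
python3 shift.py '[[0, 0, 0, 0, 0.05], [0, 0, 0, 0, 0.05], [0, 0, -0.16, 0, 0.05], [0, 0, -0.48, 0, 0.05], [0, 0, -0.64, 0, 0.05]]'; python3 shift.py '[[0, 0, -0.32, -0.1, 0.05], [0, 0, 0, -0.1, 0.05]]'
python3 -c "
from h import *
go(.591,-.0175,.14,103.9)"
```

```text
time: 9.12
tcp_pos: [0.517, -0.3655, 0.1485]
tool_rot: [-0.021, 1.0, 0.001, -0.001]
wrist_force: [0.5, -0.1, 0.0]
opening: 0.0497
grasp_force: 0.0
time: 9.38
tcp_pos: [0.5193, -0.3671, 0.1716]
tool_rot: [-0.122, 0.992, -0.002, 0.002]
wrist_force: [0.2, 0.5, -0.0]
opening: 0.0497
grasp_force: 0.0
tcp [ 0.5193 -0.3671  0.1716] t 9.38 d_tool [-0.1544  0.3218  0.0308] tooly 104.06 tilt -0.99999
turn 0.0028
```

```bash
python3 shift.py '[[-0.384, 0.8, 0, 0, 0.05], [-0.384, 0.8, 0, 0, 0.05], [-0.384, 0.8, 0, 0, 0.05], [-0.384, 0.8, 0, 0, 0.05], [-0.384, 0.8, 0, 0, 0.05]]' >/dev/null; python3 shift.py '[[-0.384, 0.8, 0, 0, 0.05], [-0.16, 0.352, 0.48, 0, 0.05], [0, 0, 0, 0, 0.05], [0, 0, 0, 0, 0.05]]'
python3 - <<'E'
from h import *
go(.591,-.0175,.0713,103.9)
o=robot.get_obs(); i=robot.snapshot("wrist"); cv2.imwrite("pics/w4.png",i); c=cam("wrist",o)
print("red",rect(c,"wrist",mask(i,(170,120,60),(180,255,255))|mask(i,(0,120,60),(8,255,255)),.106,(190,100,330,300)))
E
```

```text
time: 10.5
tcp_pos: [0.5901, -0.0179, 0.1389]
tool_rot: [-0.12, 0.993, -0.001, 0.0]
wrist_force: [-0.6, -0.5, -0.6]
opening: 0.0502
grasp_force: 0.0
tcp [ 0.5901 -0.0179  0.1389] t 10.5 d_tool [-0.0009  0.0003  0.0676] tooly 103.81 tilt -1.0
turn -0.0016
red (array([ 5.91600e-01, -1.69000e-02,  9.27821e+01,  3.07313e+01,
        1.36365e+01]), array([260., 214.]))
```

View pics/w4.png

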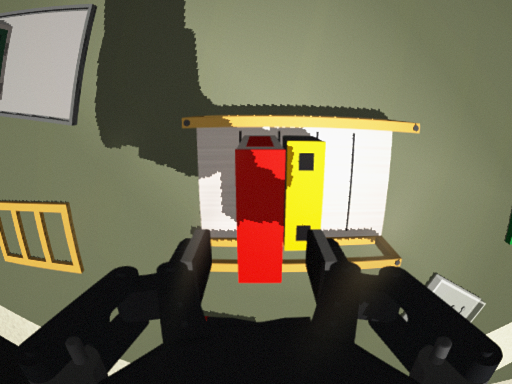

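Red is centred between the fingers at column 260. The radio's bay is empty and its black line shows at (352,180).

Converted, 0.025 m is 0.4, 0.013 m is 0.208.

```bash
python3 shift.py '[[-0.016, 0, 0.4, 0, 0.05], [0, 0, 0.4, 0, 0.05], [0, 0, 0.208, 0, 0.05], [0, 0, 0.08, 0, 0.05], [0, 0, 0, 0, 0.05]]'; python3 shift.py '[[0, 0, 0, 0, 0.02], [0, 0, 0, 0, 0.02], [0, 0, 0, 0, 0.02], [0, 0, 0, 0, 0.02]]' 60;python3 -c "
from h import *
go(.591,-.0175,.0713,103.9)"
```

```text
time: 11.18
tcp_pos: [0.5912, -0.0166, 0.0707]
tool_rot: [-0.12, 0.993, -0.0, 0.0]
wrist_force: [-0.3, -0.0, 0.7]
opening: 0.0503
grasp_force: 0.0
time: 11.68
tcp_pos: [0.5918, -0.0163, 0.0713]
tool_rot: [-0.121, 0.993, -0.0, 0.001]
wrist_force: [-0.1, -0.5, 6.0]
opening: 0.0296
grasp_force: 60.4
tcp [ 0.5918 -0.0163  0.0713] t 11.68 d_tool [ 0.0011 -0.001   0.    ] tooly 103.87 tilt -1.0
turn -0.0005
```

```bash
python3 shift.py '[[0, 0, -0.16, 0, 0.02], [0, 0, -0.32, 0, 0.02], [0, 0, -0.48, 0, 0.02], [0, 0, -0.48, 0, 0.02], [0, 0, -0.16, 0, 0.02]]'; python3 -c "
from h import *
go(.512,-.276,.0703,92.5)"
```

```text
time: 12.3
tcp_pos: [0.5923, -0.016, 0.1733]
tool_rot: [-0.121, 0.993, -0.0, 0.002]
wrist_force: [0.6, -0.1, -3.5]
opening: 0.0292
grasp_force: 59.4
tcp [ 0.5923 -0.016   0.1733] t 12.3 d_tool [ 0.1408 -0.233   0.1026] tooly 103.89 tilt -0.99999
turn 0.1987
```

```bash
python3 shift.py '[[0.224, -0.368, 0, 0, 0.02], [0.448, -0.736, 0, 0, 0.02], [0.448, -0.736, 0, 0, 0.02], [0.448, -0.736, 0, 0, 0.02], [0.448, -0.736, 0, 0, 0.02]]' >/dev/null; python3 shift.py '[[0.224, -0.416, 0, 0.1, 0.02], [0, 0, 0.16, 0.1, 0.02], [0, 0, 0.48, 0, 0.02], [0, 0, 0.48, 0, 0.02], [0, 0, 0.16, 0, 0.02]]'; python3 shift.py '[[0, 0, 0.08, 0, 0.02], [0, 0, 0.048, 0, 0.02], [0, 0, 0, 0, 0.02]]';  python3 -c "
from h import *
go(.512,-.276,.0703,92.5)"
```

```text
time: 13.55
tcp_pos: [0.5096, -0.2742, 0.0881]
tool_rot: [-0.021, 1.0, 0.001, -0.002]
wrist_force: [0.3, 0.6, -2.8]
opening: 0.0294
grasp_force: 59.7
time: 13.92
tcp_pos: [0.5114, -0.2761, 0.083]
tool_rot: [-0.021, 1.0, -0.0, 0.001]
wrist_force: [0.1, -0.4, -2.8]
opening: 0.0292
grasp_force: 59.7
tcp [ 0.5114 -0.2761  0.083 ] t 13.93 d_tool [-0.0006  0.0001  0.0127] tooly 92.41 tilt -1.0
turn -0.0015
```

Converted, 0.005 m is 0.08, 0.004 m is 0.064.

```bash
python3 shift.py '[[0, 0, 0.08, 0, 0.02], [0, 0, 0.064, 0, 0.02], [0, 0, 0.024, 0, 0.02], [0, 0, 0, 0, 0.02], [0, 0, 0, 0, 0.02]]'; python3 shift.py '[[0, 0, 0.016, 0, 0.02], [0, 0, 0, 0, 0.02]]'; python3 shift.py '[[0, 0, 0.016, 0, 0.02], [0, 0, 0, 0, 0.02]]'
```

```text
time: 14.55
tcp_pos: [0.5109, -0.276, 0.0718]
tool_rot: [-0.021, 1.0, -0.0, 0.0]
wrist_force: [0.1, 0.8, -2.8]
opening: 0.0295
grasp_force: 59.8
time: 14.8
tcp_pos: [0.5108, -0.2759, 0.0708]
tool_rot: [-0.021, 1.0, 0.0, -0.0]
wrist_force: [-0.0, -0.3, -2.2]
opening: 0.0292
grasp_force: 59.8
time: 15.05
tcp_pos: [0.5109, -0.2761, 0.0704]
tool_rot: [-0.021, 1.0, -0.0, 0.0]
wrist_force: [-2.3, 1.2, 4.1]
opening: 0.0293
grasp_force: 60.4
```

Seated. Release, retreat and check the tray.

```bash
python3 shift.py '[[0, 0, 0, 0, 0.05], [0, 0, 0, 0, 0.05], [0, 0, -0.16, 0, 0.05], [0, 0, -0.48, 0, 0.05], [0, 0, -0.64, 0, 0.05]]'; python3 shift.py '[[0, 0, -0.64, -0.1, 0.05], [0, 0, 0, -0.1, 0.05]]'
python3 - <<'E'
from h import *
go(.584,.0172,.15,103.9)
i=robot.snapshot("scene"); cv2.imwrite("pics/s5.png",i[100:260,120:340].repeat(3,0).repeat(3,1))
E
```

```text
time: 15.68
tcp_pos: [0.5102, -0.2756, 0.1503]
tool_rot: [-0.021, 1.0, 0.0, -0.001]
wrist_force: [0.4, -1.0, -0.5]
opening: 0.0498
grasp_force: 0.0
time: 15.92
tcp_pos: [0.5135, -0.2773, 0.1947]
tool_rot: [-0.122, 0.992, -0.002, 0.003]
wrist_force: [0.6, -1.1, -0.7]
opening: 0.0496
grasp_force: 0.0
tcp [ 0.5135 -0.2773  0.1947] t 15.93 d_tool [-0.1396  0.2688  0.044 ] tooly 104.06 tilt -0.99997
turn 0.0029
```

View pics/s5.png

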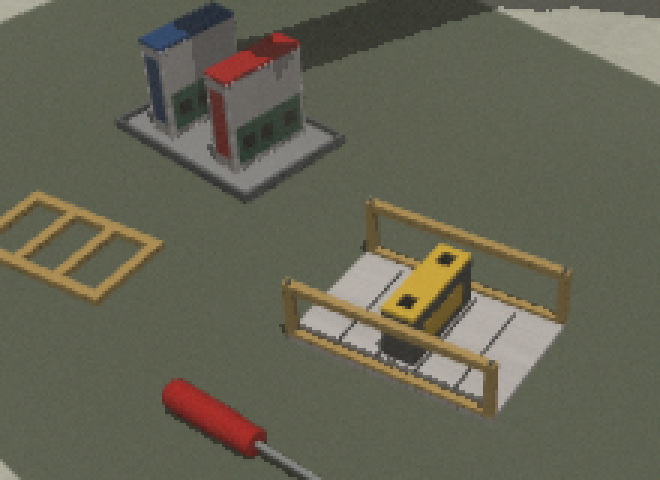

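The crop shows both modules upright on the tray (blue at (190,80), red at (255,105)), with the battery alone in the frame at (430,300). Now the battery.

Converted, 0.048 m is 0.768, -0.025 m is -0.4.

```bash
python3 shift.py '[[-0.4, 0.768, 0, 0, 0.06], [-0.4, 0.768, 0, 0, 0.06], [-0.4, 0.768, 0, 0, 0.06], [-0.4, 0.768, 0, 0, 0.06], [-0.4, 0.768, 0, 0, 0.06]]' >/dev/null; python3 shift.py '[[-0.24, 0.464, 0.48, 0, 0.06], [0, 0, 0.48, 0, 0.06], [0, 0, 0, 0, 0.06], [0, 0, 0, 0, 0.06]]'
python3 - <<'E'
from h import *
go(.584,.0172,.022,103.9)
o=robot.get_obs(); i=robot.snapshot("wrist"); cv2.imwrite("pics/w6.png",i); c=cam("wrist",o)
print("yel",rect(c,"wrist",mask(i,(25,150,100),(35,255,255)),.056,(170,100,350,320)))
E
```

```text
time: 17.1
tcp_pos: [0.5827, 0.018, 0.1306]
tool_rot: [-0.12, 0.993, -0.0, 0.0]
wrist_force: [0.2, -0.2, 0.2]
opening: 0.0601
grasp_force: 0.0
tcp [0.5827 0.018  0.1306] t 17.1 d_tool [-0.001  -0.0011  0.1086] tooly 103.78 tilt -1.0
turn -0.0021
yel (array([6.01900e-01, 2.25000e-02, 5.41112e+01, 3.04385e+01, 1.40025e+01]), array([258., 222.]))
```

View pics/w6.png

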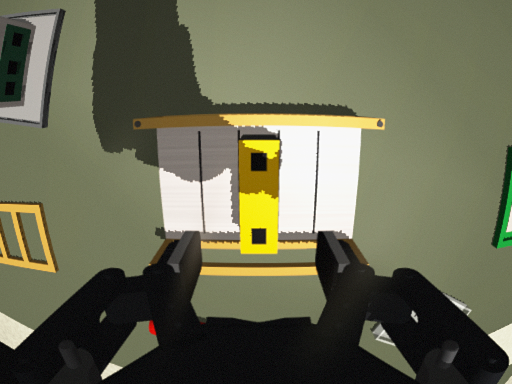

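The battery is centred in the jaw at column 258 and aligned, so I'll descend.

Converted, 0.035 m is 0.56, 0.03 m is 0.48.

```bash
python3 shift.py '[[0, 0, 0.4, 0, 0.06], [0, 0, 0.56, 0, 0.06], [0, 0, 0.48, 0, 0.06], [0, 0, 0.224, 0, 0.06], [0, 0, 0.048, 0, 0.06]]'; python3 shift.py '[[0, 0, 0, 0, 0.02], [0, 0, 0, 0, 0.02], [0, 0, 0, 0, 0.02], [0, 0, 0, 0, 0.02], [0, 0, 0, 0, 0.02]]' 60;python3 -c "
from h import *
go(.584,.0172,.022,103.9)"
```

```text
time: 17.77
tcp_pos: [0.5825, 0.0184, 0.023]
tool_rot: [-0.12, 0.993, -0.0, 0.0]
wrist_force: [0.5, 0.3, 0.9]
opening: 0.0602
grasp_force: 0.0
time: 18.4
tcp_pos: [0.5835, 0.0188, 0.0243]
tool_rot: [-0.121, 0.993, -0.0, 0.001]
wrist_force: [-1.0, -1.4, 6.5]
opening: 0.0294
grasp_force: 60.6
tcp [0.5835 0.0188 0.0243] t 18.4 d_tool [-0.0001 -0.0017  0.0023] tooly 103.87 tilt -1.0
turn -0.0005
```

Converted, -0.03 m is -0.48, -0.02 m is -0.32.

```bash
python3 shift.py '[[0, 0, -0.16, 0, 0.02], [0, 0, -0.32, 0, 0.02], [0, 0, -0.48, 0, 0.02], [0, 0, -0.48, 0, 0.02], [0, 0, -0.16, 0, 0.02]]'; python3 -c "
from h import *
go(.517,.3478,.0233,106.2)"
```

```text
time: 19.02
tcp_pos: [0.5838, 0.0189, 0.1258]
tool_rot: [-0.121, 0.993, -0.0, 0.002]
wrist_force: [-0.1, 0.1, -2.3]
opening: 0.0292
grasp_force: 59.6
tcp [0.5838 0.0189 0.1258] t 19.02 d_tool [-0.0136  0.3354  0.1023] tooly 103.88 tilt -0.99999
turn -0.0405
```

```bash
python3 shift.py '[[-0.016, 0.48, 0, 0, 0.02], [-0.032, 0.88, 0, 0, 0.02], [-0.032, 0.88, 0, 0, 0.02], [-0.032, 0.88, 0, 0, 0.02], [-0.032, 0.88, 0, 0, 0.02]]' >/dev/null; python3 shift.py '[[-0.032, 0.88, 0, 0, 0.02], [-0.032, 0.48, 0, -0.04, 0.02], [0, 0, 0, 0, 0.02], [0, 0, 0, 0, 0.02]]'
python3 - <<'E'
from h import *
o=robot.get_obs(); i=robot.snapshot("wrist"); cv2.imwrite("pics/w7.png",i); c=cam("wrist",o)
print("green",rect(c,"wrist",mask(i,(50,120,40),(80,255,255)),.011))
go(.517,.3478,.0233,106.2)
E
```

```text
time: 20.15
tcp_pos: [0.5144, 0.3457, 0.1222]
tool_rot: [-0.14, 0.99, -0.001, -0.001]
wrist_force: [-0.5, -1.3, -1.5]
opening: 0.0298
grasp_force: 59.7
green (array([ 0.503 ,  0.3454, 99.6542, 66.1646, 16.5612]), array([274., 156.]))
tcp [0.5149 0.345  0.1223] t 20.2 d_tool [-0.0029  0.0022  0.099 ] tooly 106.05 tilt -1.0
turn -0.0027
```

View pics/w7.png

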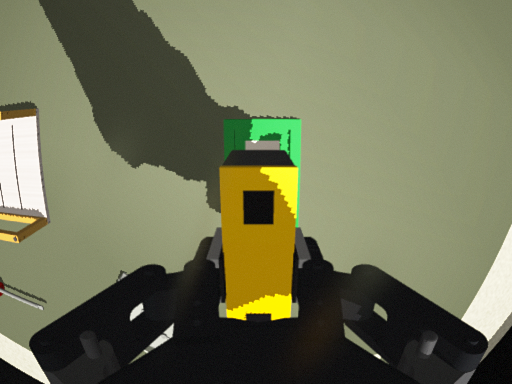

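The battery is held (220–298) with the cradle directly beneath it, its near end at row 120. A correction of about 5 mm, then lower.

```bash
python3 shift.py '[[-0.08, 0.048, 0.32, 0, 0.02], [0, 0, 0.56, 0, 0.02], [0, 0, 0.4, 0, 0.02], [0, 0, 0.16, 0, 0.02], [0, 0, 0, 0, 0.02]]'; python3 shift.py '[[0, 0, 0, 0, 0.02], [0, 0, 0, 0, 0.02]]';python3 -c "
from h import *
go(.5187,.3493,.0233,106.2)"
```

```text
time: 20.82
tcp_pos: [0.5182, 0.3505, 0.0316]
tool_rot: [-0.14, 0.99, -0.0, -0.001]
wrist_force: [-0.3, 0.0, -1.5]
opening: 0.0294
grasp_force: 59.7
time: 21.08
tcp_pos: [0.5193, 0.352, 0.034]
tool_rot: [-0.141, 0.99, 0.0, 0.001]
wrist_force: [0.2, -0.1, -3.1]
opening: 0.0296
grasp_force: 59.7
tcp [0.5193 0.352  0.034 ] t 21.07 d_tool [ 0.0013 -0.0024  0.0107] tooly 106.16 tilt -1.0
turn -0.0006
```

Converted, 0.003 m is 0.048, -0.002 m is -0.032.

```bash
python3 shift.py '[[0.016, -0.032, 0.048, 0, 0.02], [0, 0, 0.048, 0, 0.02], [0, 0, 0.032, 0, 0.02], [0, 0, 0, 0, 0.02], [0, 0, 0, 0, 0.02]]'; python3 shift.py '[[0, 0, 0.024, 0, 0.02], [0, 0, 0, 0, 0.02]]'; python3 shift.py '[[0, 0, 0.016, 0, 0.02], [0, 0, 0, 0, 0.02]]'; python3 shift.py '[[0, 0, 0.016, 0, 0.02], [0, 0, 0, 0, 0.02]]'
```

```text
time: 21.7
tcp_pos: [0.518, 0.3493, 0.0248]
tool_rot: [-0.141, 0.99, 0.0, -0.0]
wrist_force: [0.3, -0.1, -1.9]
opening: 0.0291
grasp_force: 59.7
time: 21.95
tcp_pos: [0.5182, 0.3493, 0.0234]
tool_rot: [-0.141, 0.99, 0.0, 0.0]
wrist_force: [-0.2, -0.2, -1.0]
opening: 0.0292
grasp_force: 59.9
time: 22.2
tcp_pos: [0.5181, 0.3494, 0.0233]
tool_rot: [-0.141, 0.99, 0.0, 0.0]
wrist_force: [-2.8, -1.2, 6.4]
opening: 0.0291
grasp_force: 60.8
time: 22.45
tcp_pos: [0.5182, 0.3493, 0.0233]
tool_rot: [-0.141, 0.99, -0.0, 0.0]
wrist_force: [-5.0, -3.6, 12.9]
opening: 0.0293
grasp_force: 61.8
```

Converted, -0.05 m is -0.8, -0.03 m is -0.48.

```bash
python3 shift.py '[[0, 0, 0, 0, 0.055], [0, 0, 0, 0, 0.055], [0, 0, -0.16, 0, 0.055], [0, 0, -0.48, 0, 0.055], [0, 0, -0.8, 0, 0.055]]'; python3 shift.py '[[0, 0, -0.8, 0, 0.055], [0, 0, -0.32, 0, 0.055], [0, 0, 0, 0, 0.055]]'
python3 - <<'E'
from h import *
o=robot.get_obs(); i=robot.snapshot("wrist"); cv2.imwrite("pics/w8.png",i); c=cam("wrist",o)
print("green",rect(c,"wrist",mask(i,(50,120,40),(80,255,255)),.011))
print("yel",rect(c,"wrist",mask(i,(22,150,60),(35,255,255)),.055,(170,80,350,320)))
t=cam("top"); j=robot.snapshot("top"); cv2.imwrite("pics/t8.png",j)
print("yel top",rect(t,"top",mask(j,(22,150,60),(35,255,255)),.055,(80,200,130,275)))
print("blue",rect(t,"top",mask(j,(100,120,40),(130,255,255)),.105,(340,180,460,290)))
print("red",rect(t,"top",mask(j,(170,120,60),(180,255,255))|mask(j,(0,120,60),(8,255,255)),.105,(340,180,460,290)))
go(.511,-.276,.15,92.4)
E
```

```text
time: 23.08
tcp_pos: [0.5168, 0.3483, 0.1108]
tool_rot: [-0.141, 0.99, -0.001, -0.002]
wrist_force: [0.6, -0.7, -0.4]
opening: 0.0547
grasp_force: 0.0
time: 23.45
tcp_pos: [0.519, 0.3498, 0.1831]
tool_rot: [-0.141, 0.99, 0.001, 0.002]
wrist_force: [0.2, 0.3, -0.6]
opening: 0.055
grasp_force: 0.0
green (array([  0.5183,   0.3496, 130.8719,  66.6138,  16.3054]), array([258., 166.]))
yel (array([ 0.5177,  0.3488, 93.0448, 30.5791, 15.8329]), array([258., 178.]))
yel top (array([ 0.517 ,  0.3467, 93.1405, 32.7016, 16.1067]), array([ 98., 235.]))
blue (array([ 0.5151, -0.3645, 89.3983, 30.021 ,  2.4692]), array([442., 242.]))
red (array([ 0.5088, -0.2759, 90.9233, 30.9037,  2.3444]), array([397., 244.]))
tcp [0.5173 0.3484 0.1799] t 23.55 d_tool [ 0.1798 -0.598   0.0307] tooly 106.16 tilt -1.0
turn 0.2402
```

View pics/w8.png

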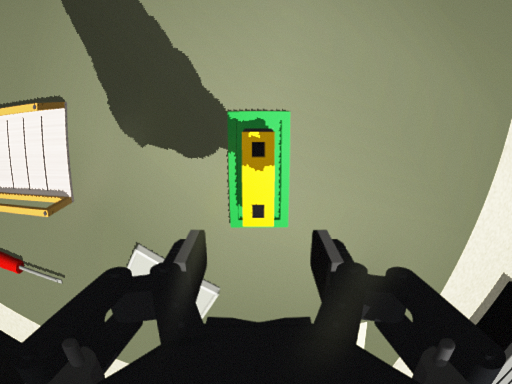

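The battery sits centred in the cradle at (258,178), within 1 mm. Next I'll return the computer from (.511,-.276).

```bash
python3 shift.py '[[0.288, -0.928, 0, 0, 0.05], [0.288, -0.928, 0, 0, 0.05], [0.288, -0.928, 0, 0, 0.05], [0.288, -0.928, 0, 0, 0.05], [0.288, -0.928, 0, 0, 0.05]]' >/dev/null; python3 shift.py '[[0.288, -0.928, 0, 0, 0.05], [0.288, -0.928, 0, 0, 0.05], [0.288, -0.928, 0, 0, 0.05], [0.288, -0.928, 0, 0, 0.05], [0.288, -0.928, 0, 0, 0.05]]'>/dev/null;  python3 shift.py '[[0, -0.24, 0, 0.12, 0.05], [0, 0, 0, 0.12, 0.05], [0, 0, 0, 0, 0.05], [0, 0, 0, 0, 0.05]]'
python3 -c "
from h import *
go(.511,-.276,.0705,92.4)"
```

```text
time: 25.3
tcp_pos: [0.5102, -0.2716, 0.1799]
tool_rot: [-0.023, 1.0, 0.001, -0.001]
wrist_force: [-0.8, 0.5, 0.1]
opening: 0.05
grasp_force: 0.0
tcp [ 0.5102 -0.2716  0.1799] t 25.3 d_tool [-0.0008 -0.0046  0.1094] tooly 92.59 tilt -1.0
turn 0.0034
```

Converted, 0.035 m is 0.56, 0.03 m is 0.48.

```bash
python3 shift.py '[[-0.016, -0.072, 0.4, 0.003, 0.05], [0, 0, 0.56, 0, 0.05], [0, 0, 0.48, 0, 0.05], [0, 0, 0.208, 0, 0.05], [0, 0, 0.08, 0, 0.05]]'; python3 shift.py '[[0, 0, 0, 0, 0.05], [0, 0, 0, 0, 0.05]]'; python3 -c "
from h import *
go(.511,-.276,.0705,92.4)"
```

```text
time: 25.92
tcp_pos: [0.5119, -0.2765, 0.0727]
tool_rot: [-0.02, 1.0, 0.0, -0.0]
wrist_force: [0.2, 0.5, -0.1]
opening: 0.0499
grasp_force: 0.0
time: 26.18
tcp_pos: [0.5129, -0.2773, 0.0744]
tool_rot: [-0.02, 1.0, -0.0, 0.001]
wrist_force: [-0.6, 0.2, 0.1]
opening: 0.05
grasp_force: 0.0
tcp [ 0.5129 -0.2773  0.0744] t 26.18 d_tool [0.0018 0.0013 0.0039] tooly 92.26 tilt -1.0
turn -0.0024
```

Converted, 0.003 m is 0.048, 0.0018 m is 0.0288.

```bash
python3 shift.py '[[0.0288, 0.0208, 0.048, 0, 0.05], [0, 0, 0, 0, 0.05], [0, 0, 0, 0, 0.05]]'; python3 shift.py '[[0, 0, 0, 0, 0.02], [0, 0, 0, 0, 0.02], [0, 0, 0, 0, 0.02], [0, 0, 0, 0, 0.02]]' 60;python3 shift.py '[[0, 0, -0.16, 0, 0.02], [0, 0, -0.48, 0, 0.02], [0, 0, -0.64, 0, 0.02], [0, 0, -0.48, 0, 0.02], [0, 0, -0.16, -0.1, 0.02]]';python3 shift.py '[[0, 0, 0, -0.1, 0.02], [0, 0, 0, 0, 0.02], [0, 0, 0, 0, 0.02]]'; python3 -c "
from h import *
go(.5918,-.0163,.0713,103.9)"
```

```text
time: 26.55
tcp_pos: [0.5102, -0.2756, 0.0704]
tool_rot: [-0.02, 1.0, -0.0, 0.0]
wrist_force: [-0.1, -0.2, -0.6]
opening: 0.0501
grasp_force: 0.0
time: 27.05
tcp_pos: [0.5104, -0.2758, 0.0705]
tool_rot: [-0.02, 1.0, -0.0, 0.0]
wrist_force: [-0.8, 0.2, 2.1]
opening: 0.0293
grasp_force: 59.6
time: 27.68
tcp_pos: [0.511, -0.2759, 0.1928]
tool_rot: [-0.071, 0.997, -0.001, 0.001]
wrist_force: [1.2, -1.1, -3.8]
opening: 0.0294
grasp_force: 59.7
time: 28.05
tcp_pos: [0.5097, -0.2754, 0.1899]
tool_rot: [-0.118, 0.993, 0.0, -0.0]
wrist_force: [0.5, -0.5, -3.2]
opening: 0.0294
grasp_force: 59.7
tcp [ 0.5097 -0.2754  0.1899] t 28.05 d_tool [-0.1408  0.2325  0.1187] tooly 103.59 tilt -1.0
turn -0.0053
```

Converted, 0.046 m is 0.736, -0.028 m is -0.448.

```bash
python3 shift.py '[[-0.224, 0.368, 0, -0.005, 0.02], [-0.448, 0.736, 0, 0, 0.02], [-0.448, 0.736, 0, 0, 0.02], [-0.448, 0.736, 0, 0, 0.02], [-0.448, 0.736, 0, 0, 0.02]]' >/dev/null; python3 shift.py '[[-0.224, 0.368, 0, 0, 0.02], [0, 0, 0, 0, 0.02], [0, 0, 0, 0, 0.02], [0, 0, 0, 0, 0.02], [0, 0, 0, 0, 0.02]]'
python3 -c "
from h import *
go(.5915,-.0163,.0713,103.9)"
```

```text
time: 29.3
tcp_pos: [0.5904, -0.02, 0.1903]
tool_rot: [-0.121, 0.993, -0.0, -0.0]
wrist_force: [0.1, 0.7, -2.8]
opening: 0.0293
grasp_force: 60.0
tcp [ 0.5904 -0.02    0.1903] t 29.3 d_tool [-0.002   0.0033  0.119 ] tooly 103.87 tilt -1.0
turn -0.0005
```

Converted, 0.035 m is 0.56, 0.02 m is 0.32.

```bash
python3 shift.py '[[-0.032, 0.0528, 0.32, 0, 0.02], [0, 0, 0.56, 0, 0.02], [0, 0, 0.56, 0, 0.02], [0, 0, 0.192, 0, 0.02], [0, 0, 0.064, 0, 0.02]]'; python3 shift.py '[[0, 0, 0, 0, 0.02], [0, 0, 0, 0, 0.02], [0, 0, 0, 0, 0.02]]'
python3 -c "
from h import *
go(.5915,-.0163,.0713,103.9)"
```

```text
time: 29.92
tcp_pos: [0.5917, -0.0153, 0.0841]
tool_rot: [-0.121, 0.993, 0.0, -0.0]
wrist_force: [0.0, 0.0, -2.7]
opening: 0.0293
grasp_force: 59.7
time: 30.3
tcp_pos: [0.5924, -0.0149, 0.0853]
tool_rot: [-0.122, 0.993, -0.0, 0.001]
wrist_force: [-0.6, 1.3, -2.8]
opening: 0.0297
grasp_force: 59.7
tcp [ 0.5924 -0.0149  0.0853] t 30.3 d_tool [ 0.0012 -0.0011  0.014 ] tooly 103.99 tilt -1.0
turn 0.0017
```

```bash
python3 shift.py '[[0.016, -0.016, 0.096, 0, 0.02], [0, 0, 0.064, 0, 0.02], [0, 0, 0.024, 0, 0.02], [0, 0, 0, 0, 0.02], [0, 0, 0, 0, 0.02]]'; python3 shift.py '[[0, 0, 0.016, 0, 0.02], [0, 0, 0, 0, 0.02]]'; python3 shift.py '[[0, 0, 0.016, 0, 0.02], [0, 0, 0, 0, 0.02]]'; python3 -c "
from h import *
go(.5915,-.0163,.0713,103.9)"
```

```text
time: 30.92
tcp_pos: [0.5911, -0.0161, 0.0728]
tool_rot: [-0.122, 0.993, 0.0, 0.0]
wrist_force: [-0.8, 0.0, -2.5]
opening: 0.0293
grasp_force: 59.7
time: 31.18
tcp_pos: [0.5909, -0.0162, 0.0718]
tool_rot: [-0.122, 0.993, 0.0, -0.0]
wrist_force: [0.5, -0.1, -2.3]
opening: 0.0296
grasp_force: 59.7
time: 31.42
tcp_pos: [0.5911, -0.0162, 0.0715]
tool_rot: [-0.122, 0.993, -0.0, 0.0]
wrist_force: [-2.5, -0.4, 5.0]
opening: 0.0294
grasp_force: 60.6
tcp [ 0.5911 -0.0162  0.0715] t 31.43 d_tool [-0.0003 -0.0002  0.0002] tooly 103.99 tilt -1.0
turn 0.0016
```

Seated. Release, then go for the radio.

```bash
python3 shift.py '[[0, 0, 0, 0, 0.05], [0, 0, 0, 0, 0.05], [0, 0, -0.16, 0, 0.05], [0, 0, -0.48, 0, 0.05], [0, 0, -0.8, 0, 0.05]]'; python3 shift.py '[[0, 0, -0.24, 0, 0.05], [0, 0, 0, 0, 0.05]]'
python3 -c "
from h import *
go(.5178,-.366,.0704,92.4)"
```

```text
time: 32.05
tcp_pos: [0.5896, -0.0161, 0.1606]
tool_rot: [-0.122, 0.993, 0.0, -0.002]
wrist_force: [-0.1, -0.6, 0.1]
opening: 0.0495
grasp_force: 0.0
time: 32.3
tcp_pos: [0.592, -0.0162, 0.1774]
tool_rot: [-0.122, 0.993, -0.0, 0.002]
wrist_force: [-0.2, -0.0, -0.2]
opening: 0.0499
grasp_force: 0.0
tcp [ 0.592  -0.0162  0.1774] t 32.3 d_tool [ 0.1569 -0.3214  0.1068] tooly 103.99 tilt -0.99999
turn 0.2023
```

Careful with the scale: shifts go in shares of 62.5 mm. That gives: -0.051 m is -0.816, 0.025 m is 0.4.

```bash
python3 shift.py '[[0.4, -0.816, 0, 0, 0.05], [0.4, -0.816, 0, 0, 0.05], [0.4, -0.816, 0, 0, 0.05], [0.4, -0.816, 0, 0, 0.05], [0.4, -0.816, 0, 0, 0.05]]' >/dev/null; python3 shift.py '[[0.4, -0.816, 0, 0, 0.05], [0.112, -0.24, 0, 0.1, 0.05], [0, 0, 0, 0.1, 0.05], [0, 0, 0, 0, 0.05], [0, 0, 0, 0, 0.05]]'
python3 -c "
from h import *
go(.5178,-.366,.0704,92.4)"
```

```text
time: 33.55
tcp_pos: [0.5159, -0.3647, 0.1746]
tool_rot: [-0.024, 1.0, 0.001, -0.001]
wrist_force: [-0.2, -0.8, 0.8]
opening: 0.0501
grasp_force: 0.0
tcp [ 0.5159 -0.3647  0.1746] t 33.55 d_tool [-0.002  -0.0015  0.1042] tooly 92.7 tilt -1.0
turn 0.0052
```

```bash
python3 shift.py '[[-0.016, -0.016, 0.4, 0.005, 0.05], [0, 0, 0.56, 0, 0.05], [0, 0, 0.48, 0, 0.05], [0, 0, 0.192, 0, 0.05], [0, 0, 0, 0, 0.05]]'; python3 shift.py '[[0, 0, 0, 0, 0.05], [0, 0, 0, 0, 0.05]]'; python3 -c "
from h import *
go(.5178,-.366,.0704,92.4)"
```

```text
time: 34.17
tcp_pos: [0.517, -0.3659, 0.0731]
tool_rot: [-0.02, 1.0, 0.001, -0.001]
wrist_force: [0.0, 0.1, 0.8]
opening: 0.0499
grasp_force: 0.0
time: 34.42
tcp_pos: [0.5182, -0.3671, 0.0752]
tool_rot: [-0.02, 1.0, -0.001, 0.001]
wrist_force: [1.0, 0.5, -0.2]
opening: 0.0497
grasp_force: 0.0
tcp [ 0.5182 -0.3671  0.0752] t 34.42 d_tool [0.0004 0.0011 0.0048] tooly 92.26 tilt -1.0
turn -0.0024
```

Converted, 0.004 m is 0.064, 0.001 m is 0.016.

```bash
python3 shift.py '[[0.0064, 0.016, 0.064, 0, 0.05], [0, 0, 0, 0, 0.05], [0, 0, 0, 0, 0.05]]'; python3 shift.py '[[0, 0, 0, 0, 0.02], [0, 0, 0, 0, 0.02], [0, 0, 0, 0, 0.02], [0, 0, 0, 0, 0.02]]' 60;python3 shift.py '[[0, 0, -0.16, 0, 0.02], [0, 0, -0.48, 0, 0.02], [0, 0, -0.64, 0, 0.02], [0, 0, -0.64, 0, 0.02], [0, 0, -0.32, -0.1, 0.02]]';python3 shift.py '[[0, 0, 0, -0.1, 0.02], [0, 0, 0, 0, 0.02], [0, 0, 0, 0, 0.02]]'; python3 -c "
from h import *
go(.5765,.0507,.0713,103.9)"
```

```text
time: 34.8
tcp_pos: [0.5168, -0.3655, 0.0698]
tool_rot: [-0.02, 1.0, 0.0, -0.0]
wrist_force: [-0.1, -0.5, -0.4]
opening: 0.05
grasp_force: 0.0
time: 35.3
tcp_pos: [0.517, -0.3655, 0.0699]
tool_rot: [-0.02, 1.0, 0.0, 0.0]
wrist_force: [0.3, -0.0, 2.3]
opening: 0.0292
grasp_force: 60.0
time: 35.92
tcp_pos: [0.5174, -0.3661, 0.2124]
tool_rot: [-0.071, 0.998, -0.001, 0.001]
wrist_force: [-0.1, 0.3, -3.7]
opening: 0.0294
grasp_force: 60.1
time: 36.3
tcp_pos: [0.5162, -0.3653, 0.2091]
tool_rot: [-0.118, 0.993, 0.001, -0.001]
wrist_force: [-0.6, 0.3, -3.5]
opening: 0.0291
grasp_force: 60.0
tcp [ 0.5162 -0.3653  0.2091] t 36.3 d_tool [-0.1565  0.39    0.138 ] tooly 103.59 tilt -1.0
turn -0.0055
```

Converted, 0.05 m is 0.8, 0.025 m is 0.4.

```bash
python3 shift.py '[[-0.16, 0.4, 0, -0.005, 0.02], [-0.32, 0.8, 0, 0, 0.02], [-0.32, 0.8, 0, 0, 0.02], [-0.32, 0.8, 0, 0, 0.02], [-0.32, 0.8, 0, 0, 0.02]]' >/dev/null; python3 shift.py '[[-0.32, 0.8, 0, 0, 0.02], [-0.32, 0.8, 0, 0, 0.02], [-0.32, 0.8, 0, 0, 0.02], [-0.096, 0.24, 0, 0, 0.02], [0, 0, 0, 0, 0.02]]'; python3 shift.py '[[0, 0, 0, 0, 0.02], [0, 0, 0, 0, 0.02], [0, 0, 0, 0, 0.02]]'
python3 -c "
from h import *
go(.5758,.0505,.0709,103.9)"
```

```text
time: 37.55
tcp_pos: [0.5737, 0.052, 0.2093]
tool_rot: [-0.123, 0.992, 0.0, -0.0]
wrist_force: [-0.0, -1.0, -3.6]
opening: 0.0292
grasp_force: 60.4
time: 37.92
tcp_pos: [0.5741, 0.049, 0.2098]
tool_rot: [-0.121, 0.993, -0.0, -0.0]
wrist_force: [-0.1, -0.1, -3.4]
opening: 0.0297
grasp_force: 60.4
tcp [0.5741 0.049  0.2098] t 37.92 d_tool [-0.0021  0.0011  0.1389] tooly 103.86 tilt -1.0
turn -0.0007
```

Converted, 0.04 m is 0.64, 0.025 m is 0.4.

```bash
python3 shift.py '[[-0.032, 0.016, 0.4, 0, 0.02], [0, 0, 0.64, 0, 0.02], [0, 0, 0.64, 0, 0.02], [0, 0, 0.272, 0, 0.02], [0, 0, 0.064, 0, 0.02]]'; python3 shift.py '[[0, 0, 0, 0, 0.02], [0, 0, 0, 0, 0.02], [0, 0, 0, 0, 0.02]]'
python3 -c "
from h import *
go(.5758,.0505,.0709,103.9)"
```

```text
time: 38.55
tcp_pos: [0.5754, 0.0517, 0.0832]
tool_rot: [-0.122, 0.993, 0.0, -0.001]
wrist_force: [-0.0, -0.1, -2.9]
opening: 0.0293
grasp_force: 60.2
time: 38.92
tcp_pos: [0.5766, 0.0521, 0.085]
tool_rot: [-0.122, 0.993, -0.0, 0.001]
wrist_force: [0.1, 0.2, -2.9]
opening: 0.0296
grasp_force: 60.3
tcp [0.5766 0.0521 0.085 ] t 38.92 d_tool [ 0.0012 -0.0013  0.0141] tooly 103.99 tilt -1.0
turn 0.0016
```

```bash
python3 shift.py '[[0.016, -0.016, 0.096, 0, 0.02], [0, 0, 0.064, 0, 0.02], [0, 0, 0.024, 0, 0.02], [0, 0, 0, 0, 0.02], [0, 0, 0, 0, 0.02]]'; python3 shift.py '[[0, 0, 0.016, 0, 0.02], [0, 0, 0, 0, 0.02]]'; python3 shift.py '[[0, 0, 0.016, 0, 0.02], [0, 0, 0, 0, 0.02]]'; python3 -c "
from h import *
go(.5758,.0505,.0709,103.9)"
```

```text
time: 39.55
tcp_pos: [0.5751, 0.0509, 0.0723]
tool_rot: [-0.122, 0.993, 0.0, 0.0]
wrist_force: [-0.5, 0.3, -3.6]
opening: 0.0296
grasp_force: 60.3
time: 39.8
tcp_pos: [0.575, 0.0508, 0.0713]
tool_rot: [-0.122, 0.993, 0.0, -0.0]
wrist_force: [-1.6, 0.3, -4.8]
opening: 0.029
grasp_force: 60.3
time: 40.05
tcp_pos: [0.5752, 0.0509, 0.0709]
tool_rot: [-0.122, 0.993, -0.0, 0.0]
wrist_force: [-2.5, -0.3, 3.0]
opening: 0.0292
grasp_force: 61.2
tcp [0.5752 0.0509 0.0709] t 40.05 d_tool [-0.0005 -0.0005  0.    ] tooly 103.99 tilt -1.0
turn 0.0017
```

Seated. Release, lift clear and verify.

Converted, -0.05 m is -0.8, -0.03 m is -0.48.

```bash
python3 shift.py '[[0, 0, 0, 0, 0.05], [0, 0, 0, 0, 0.05], [0, 0, -0.16, 0, 0.05], [0, 0, -0.48, 0, 0.05], [0, 0, -0.8, 0, 0.05]]'; python3 shift.py '[[0, 0, -0.8, 0, 0.05], [0, -0.32, -0.8, 0, 0.05], [0, -0.24, -0.32, 0, 0.05], [0, 0, 0, 0, 0.05], [0, 0, 0, 0, 0.05]]'
python3 - <<'E'
from h import *
o=robot.get_obs(); i=robot.snapshot("wrist"); cv2.imwrite("pics/w9.png",i); c=cam("wrist",o); print(o["tcp_pos"])
print("blue",rect(c,"wrist",mask(i,(100,120,40),(130,255,255)),.106))
print("red",rect(c,"wrist",mask(i,(170,120,60),(180,255,255))|mask(i,(0,120,60),(8,255,255)),.106))
cv2.imwrite("pics/s9.png",robot.snapshot("scene"))
E
```

```text
time: 40.67
tcp_pos: [0.5737, 0.0507, 0.1602]
tool_rot: [-0.122, 0.993, 0.0, -0.002]
wrist_force: [1.0, -0.2, 0.4]
opening: 0.0497
grasp_force: 0.0
time: 41.3
tcp_pos: [0.5826, 0.0176, 0.2793]
tool_rot: [-0.122, 0.993, 0.0, -0.001]
wrist_force: [-0.2, 0.4, -0.6]
opening: 0.05
grasp_force: 0.0
[0.58258706 0.01764643 0.27925076]
blue (array([5.74700e-01, 5.02000e-02, 9.16019e+01, 2.98218e+01, 1.40615e+01]), array([289., 171.]))
red (array([ 5.89400e-01, -1.74000e-02,  9.56967e+01,  3.10658e+01,
        1.43069e+01]), array([226., 170.]))
```

View pics/w9.png

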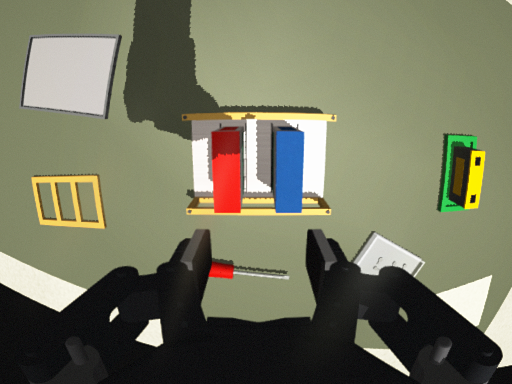

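View pics/s9.png

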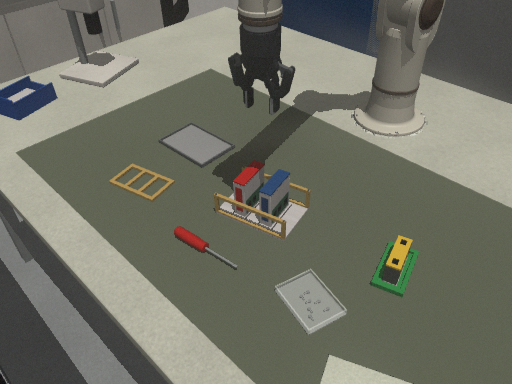

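Red (226,170) and blue (289,171) stand back in their bays, square and within about 3 mm of where they started. The battery is in the cradle and the bystanders haven't moved.

```bash
python3 -c "
from plant import robot
print(robot.finish_job())"
```

```text
the job is handed in; nothing more can be done
None
```

I've handed the job in, though no verdict came back: the battery is in the charging cradle, about 1 mm off centre, both tall modules are back in their own bays within about 3 mm of where they started, and the dish, screwdriver and side panel look unmoved in the final views.

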